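# Switch on the checker marker with its key

## Robot

A 7-joint arm with a two-finger parallel gripper is mounted at the origin on the work surface. World frame = base frame: x ahead of the robot, y to its left, z up, the work surface at z = 0. Lengths are in m, angles in rad, forces in N, time in s.
With the tool pointing down it reaches from about 0.35 to 0.9 m from the base axis. Payload 19.9 kg.
Tool frame: the origin (TCP) lies on the centre line of the jaws, within the pads' length; the fingertips stand 11 mm ahead of it and the grasp point (between the pads) lies 8 mm behind it; z points along the fingers, y is the line along which they close (so a half turn about z gives the same grasp; the last joint's range is limited). The gripper opens to 85 mm and grips with 20 to 120 N. Pads are 22 mm wide; open, the fingers measure 114 mm over their backs; the gripper's body (76 mm by 85 mm) begins 54 mm behind the grasp point. The pads swing forward as they close: fully open they stand 13 mm farther back than shut.
Start: joints at [1.113, 0.417, -0.01, 1.614, 0.005, 1.111, -0.053], TCP at [0.253, -0.571, 0.242] pointing down, gripper open.
Joint ranges: [-2.81, 2.81], [-0.39, 2.02], [-1.27, 1.25], [0.06, 2.57], [-1.19, 4.33], [0.19, 2], [-2.82, 2.82]. Speed limits (rad/s): [1.89, 1.89, 2.39, 2.39, 3.01, 3.01, 3.01].

## Interface

Orientations are given as a unit quaternion [x, y, z, w].
In Python, from workcell import bot gives the robot as it stands.
- The arm moves only by the tool step_arm, never from a script. Its argument "series" is a list of rows, each an object with "delta_pos": the shift along the tool's x, y, z in m, a list of three; "twist": the turn about the tool's z in rad; "fingers": the closure, from 0 (fully open) to 1 (shut). In form: [{"delta_pos": [dx, dy, dz], "twist": twist, "fingers": fingers}, ...]. A call has 1 to 8 rows; each row is the pose to reach, as a shift and turn from the pose commanded when the call began, along the tool's axes at that moment; what a row does not reach only later rows make up. A row lasts 1/8 s, in which the tool goes at most 62.5 mm and 10.7 degrees, less where a joint would pass 70% of its speed; a pose out of reach is approached as far as the arm can. A call with a gripper value outside its range is refused whole. The fingers move at their own pace and stop on an object; "newtons" is the grip in N (left out, the last holds). Time passes only in rows, so rows that repeat a pose let the fingers close. It gives the time, the measured TCP pose, the force, the opening and the grip force at its end, in the units of the state.
- bot.observe(): the state, without advancing time (a new reading comes with each control period).
- bot.capture(name): name is "side" or "top"; returns the picture (420x560x3 uint8, red, green, blue); there is no depth.
- bot.camera_params(name): a dict with "intrinsics" (3x3 intrinsics, pixels), "T" (4x4, takes a point from camera to world coordinates). Camera axes: x right, y down, z forward; pixel columns grow to the right and rows downward; lengths in m; the calibration is good to about 2 mm. A picture is of the moment at which its call begins. camera_params takes no time and is no camera call.
- bot.finish_job(): hands the job in; it is judged then, once.
The state is a dict: "time": time; "joint_pos": joint angles; "joint_vel": joint speeds; "joint_efforts": joint torques, N m; "position": TCP position; "orientation": TCP orientation; "ft_force": force on the tool from outside, world axes, zero at the start; "ft_torque": the same for the moment, N m; "opening": finger opening in m; "gripper_force": force on a finger pad.
Only numpy, scipy, OpenCV 4.12 (cv2) and the standard library are available. Lean on these libraries where they do the work, as an engineer would, in place of code of your own. Each camera call takes 0.05 s, during which the arm holds its last target. There are 200 camera calls.

## Task

Get the laser marker ready to mark the checkers: first push its half-open drawer fully shut, then pick up the loose brass key from among the things on the bench, push it fully home in the key switch on the marker's front, and turn it clockwise as far as it goes, to on. Leave the key in the switch, and do not shift or tip the other things on the bench.

Things in the scene. Friction and masses are not known exactly. Their poses are not given: they have to be found in the camera images.
- key_center (a point): Brass key lying flat, 74 mm long, about 50 g. Its bow is a block 34 long x 28 wide x 10 mm thick with straight parallel sides; a flat blade 12 mm wide, 4 mm thick projects 40 mm from the middle of one end, at half thickness. This point: centre of the bow, 5 mm above the bench at the start. x along the blade to its tip, z up, y across.
- key_tip (a point): End of the key's blade, on its centre line, 57 mm along +x from key_center. Same axes as the key.
- marker: Grey laser marker fixed to the bench, place and yaw differ: case 180 mm deep (x), 260 wide (y), 110 high, amber window on top. Origin under its centre; front, 90 mm along its -x, faces the robot: drawer on the left (+y), key switch on the right (-y). Its right side is 35 mm right of the key axis, its top 36 mm above it.
- keyhole (a point): Centre of the key slot's mouth in the marker's front, 95 mm right (-y) of the middle, 74 mm above the bench. x goes level into the hole, y left, z up. Slot 13.6 x 5.6 mm, 2 mm chamfer, 26 mm deep, blind; long side level at switch 0. A collar (56 mm outside, 28 mm inside) stands 4 mm proud round it. With the key home its bow's centre is 31 mm in front.
- switch (a joint): Angle of the key switch barrel (rad) about the axis into the keyhole, positive clockwise seen from the robot's side (the key's left, +y, edge rises). 0 = slot level; starts off, between -0.2 and 0.1; on is at the end stop, 0.7. Resists with 0.03 N m, stays where left. The blade has about 0.13 rad of play before the barrel follows.
- drawer (a joint): How far the marker's shallow drawer is pulled out (m): 0 = shut, 0.09 = fully out; half open at the start. It slides along the marker's x with about 1.5 N of friction and stays where left. Its ash front is 150 mm wide, its top 84 mm above the bench; it carries three checkers fixed in it.
- drawer_pull (a point): Front end of the drawer's turned wooden pull (29 mm across), 58 mm above the bench, 28 mm in front of the drawer front (which is 12 mm thick and, when shut, stands 12 mm proud of the case). Moves with the drawer. Same axes as the marker: pushing along +x shuts the drawer.
- corner_a: Bystander, loose: brass box-corner protector: three square plates 34 mm wide, 33 mm high, 3 mm thick, meeting at one corner. Origin under its centre.
- corner_b: Bystander, loose: a second brass corner protector, same as corner_a. Origin under its centre.
- checker: Bystander, loose: tortoiseshell-brown backgammon checker, disc 36 mm across, 10 mm thick. Origin under its centre.
- checker_pale: Bystander, loose: pale wooden checker, disc 36 mm across, 10 mm thick. Origin under its centre.
- hinge: Bystander, loose: small open brass butt hinge lying flat, 42 x 41 mm, 6 mm thick. Origin under its centre.
- plane: Bystander, loose: small steel block plane with a brass front knob, 150 mm long (x), 44 mm wide, about 45 mm high. Origin under its centre.
- dice_cup: Bystander, loose: olive wood dice cup, 68 mm across the rim, 85 mm high, standing upright. Origin under its centre.
There are look-alikes about, which are no part of the job. Leave any green or pink look-alike of the part that bears key_center alone.

How it is judged:
On the way, in this order (a step that is already met when the one before it is completed fails the run):
1. the drawer is shut, with the key not yet in (value of joint drawer below 0.006 m and not (x of key_tip in the frame of keyhole above 0.021 m and y of key_tip in the frame of keyhole between -0.004 and 0.004 m and z of key_tip in the frame of keyhole between -0.004 and 0.004 m)), for 0.2 s.
2. the key is fully in the switch, which is still off (x of key_tip in the frame of keyhole above 0.021 m and y of key_tip in the frame of keyhole between -0.004 and 0.004 m and z of key_tip in the frame of keyhole between -0.004 and 0.004 m and value of joint switch below 0.3 rad and value of joint drawer below 0.006 m), for 0.1 s.
At the end, for the whole second after the job is handed in: The drawer is shut (within 6 mm), the key's blade is at least 21 mm into the slot and within 4 mm of its centre line, and the switch is at on (barrel past 0.56 rad, stop at 0.7) and still; the key is let go and stays in the switch (value of joint drawer below 0.006 m and x of key_tip in the frame of keyhole above 0.021 m and y of key_tip in the frame of keyhole between -0.004 and 0.004 m and z of key_tip in the frame of keyhole between -0.004 and 0.004 m and value of joint switch above 0.56 rad and velocity of joint switch between -0.05 and 0.05 rad/s); the robot touches nothing.
It fails at once if a corner protector is pushed more than 30 mm or tipped over (distance of any of corner_a, corner_b from where it was at the start of the episode above 0.03 m or angle between any of corner_a, corner_b's own z axis and vertical above 0.6 rad).
It fails at once if a checker is pushed more than 30 mm or tipped over (distance of any of checker, checker_pale from where it was at the start of the episode above 0.03 m or angle between any of checker, checker_pale's own z axis and vertical above 0.6 rad).
It fails at once if the hinge is pushed more than 30 mm or tipped over (distance of hinge from where it was at the start of the episode above 0.03 m or angle between hinge's own z axis and vertical above 0.6 rad).
It fails at once if the block plane is pushed more than 30 mm or tipped over (distance of plane from where it was at the start of the episode above 0.03 m or angle between plane's own z axis and vertical above 0.6 rad).
It fails at once if the dice cup is pushed more than 30 mm or tipped over (distance of dice_cup from where it was at the start of the episode above 0.03 m or angle between dice_cup's own z axis and vertical above 0.6 rad).
It also fails if it takes over 64 s, if anything falls off the work surface, if the arm or the gripper's body presses on something with over 40 N, if the wrist force passes 120 N, or if a joint passes its speed limit or range.

## Working session

There is one attempt and no reset: what is moved stays moved. The work goes in short steps, Python scripts to look and compute and a tool call to move; the robot and the scene stay as the last step left them, time stands still between calls to the robot, and variables do not carry over. Pictures are saved under pics/ and viewed, at most 11 in all, crops included, and the job is handed in when it is done.

Besides the shell and the picture viewer there is one more tool, called after "Call:" by a JSON object that holds its "op" and its "data", one argument or row to a line. step_arm: Moves the arm, as the interface text tells. Its arguments: {"type":"object","properties":{"series":{"type":"array"},"newtons":{"type":"number"}},"required":["series"]}

```bash
mkdir -p pics; ls; python3 - <<'E'
from workcell import bot
import cv2,numpy as np
np.set_printoptions(precision=4,suppress=True)
for n in("side","top"):
    cv2.imwrite(f"pics/{n}0.png",cv2.cvtColor(bot.capture(n),cv2.COLOR_RGB2BGR))
    p=bot.camera_params(n);print(n,p["intrinsics"],p["T"])
s=bot.observe();print(s["time"],s["position"],s["orientation"],s["opening"],s["ft_force"])
E
```

```text
pics
side [[519.6075   0.     274.075 ]
 [  0.     519.6075 209.3096]
 [  0.       0.       1.    ]] [[-0.9985 -0.0445  0.0318  0.5046]
 [-0.0528  0.6368 -0.7692  1.1203]
 [ 0.014  -0.7697 -0.6382  0.9835]
 [ 0.      0.      0.      1.    ]]
top [[379.9976   0.     278.8794]
 [  0.     379.9976 210.2216]
 [  0.       0.       1.    ]] [[-0.0051 -0.9759  0.2183  0.3791]
 [-1.      0.006   0.0036  0.015 ]
 [-0.0048 -0.2183 -0.9759  0.9219]
 [ 0.      0.      0.      1.    ]]
0.1 [ 0.2529 -0.5713  0.2418] [ 0.9784  0.2069 -0.0001 -0.0005] 0.0855725617201102 [-0.7762 -0.5995 -0.1045]
```

View pics/top0.png

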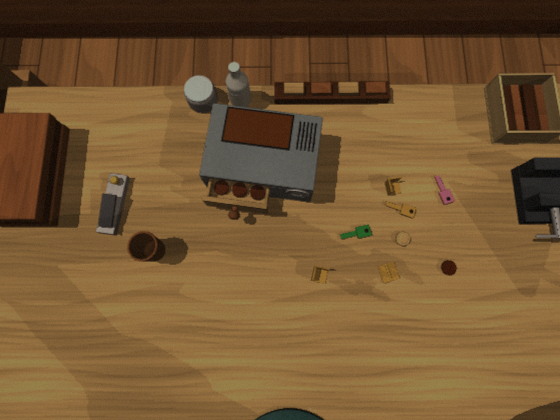

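View pics/side0.png

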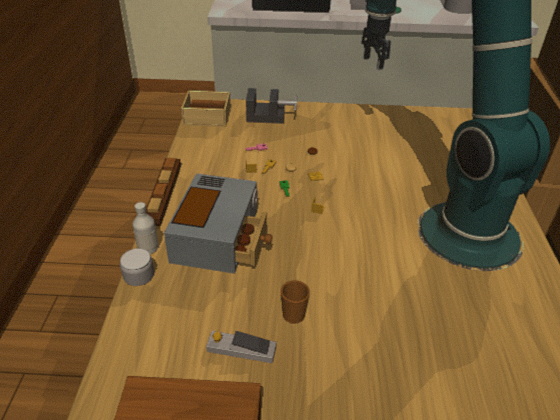

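The top view shows the marker at about (262,152), with its half-open drawer at (240,190) and the pull at (235,213). The key switch is at (297,193). The key candidates are brass at (402,208), green at (357,232) and pink at (443,190). Only the brass one is made of brass with a block bow, so it fits the description. I'll confirm it in an enlarged crop.

```bash
python3 - <<'E'
import cv2,numpy as np
t=cv2.imread("pics/top0.png");s=cv2.imread("pics/side0.png")
R=lambda im,x,y,w,h,k:np.clip(cv2.resize(im[y:y+h,x:x+w],None,fx=k,fy=k,interpolation=cv2.INTER_CUBIC)*1.6,0,255).astype(np.uint8)
# top row: key area (top x 375..425,y185..222) x8 ; side key
a=R(t,375,180,50,37,8); b=R(s,240,150,50,37,8)
c=R(t,195,95,133,127,3)[:300,:400]; 
c=R(t,195,100,133,125,3); d=R(s,160,170,133,125,3)
h=np.hstack([a,b]); l=np.hstack([c[:,:399],d[:,:399]]); l=cv2.copyMakeBorder(l,0,0,0,2,0)
v=np.vstack([h[:,:800],l])[:600]
cv2.imwrite("pics/crop1.png",v);print(v.shape,h.shape,l.shape)
E
```

```text
(600, 800, 3) (296, 800, 3) (375, 800, 3)
```

View pics/crop1.png

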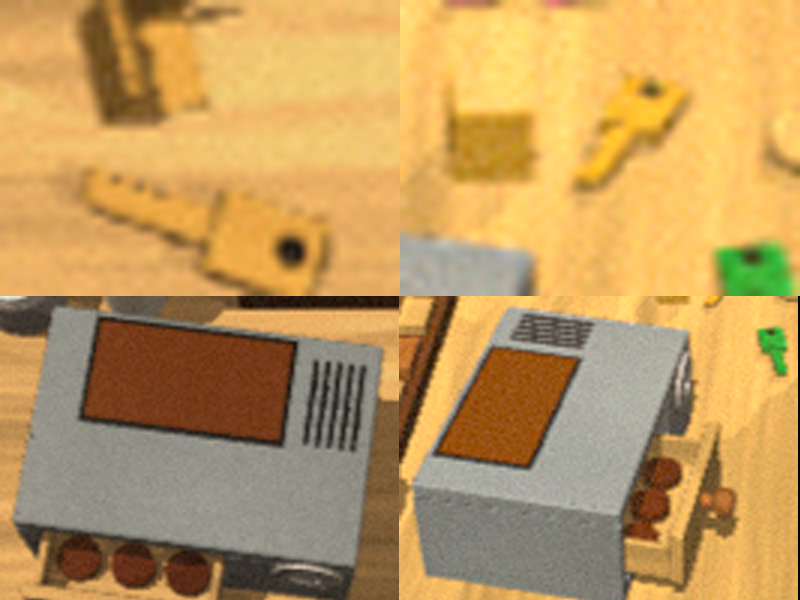

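The crop confirms the brass key: bow centre at about (408,210) and blade tip at about (386,203) in the top view. The corner protector just above it is at (395,187). Next I'll fit the poses.

```bash
cat > h.py <<'E'
from workcell import bot
import cv2,numpy as np
from scipy.optimize import least_squares
from scipy.ndimage import map_coordinates,gaussian_filter
np.set_printoptions(precision=4,suppress=True)
P={n:bot.camera_params(n) for n in("top","side")}
def proj(n,X):
    T=np.linalg.inv(P[n]["T"]);c=np.atleast_2d(X)@T[:3,:3].T+T[:3,3];q=c@np.array(P[n]["intrinsics"]).T
    return q[:,:2]/q[:,2:]
def place(p,L):  # p=x,y,yaw
    c,s=np.cos(p[2]),np.sin(p[2]);L=np.atleast_2d(L)
    return np.c_[p[0]+c*L[:,0]-s*L[:,1],p[1]+s*L[:,0]+c*L[:,1],L[:,2]]
def corners(p0,L,obs):
    f=lambda p:np.concatenate([(proj(n,place(p,L[i]))-o).ravel() for n,i,o in obs])
    return least_squares(f,p0)
def refine(p,edges,ims,rng=3,it=6):
    for _ in range(it):
        rows=[]
        for n,im in ims.items():
            for a,b in edges[n]:
                a3=np.array(a);b3=np.array(b)
                for t in np.linspace(.08,.92,25):
                    X=a3+(b3-a3)*t;u=proj(n,place(p,X))[0];v=proj(n,place(p,X+(b3-a3)*.01))[0]-u
                    nn=np.array([-v[1],v[0]])/np.hypot(*v);k=np.arange(-rng,rng+.01,.25);pts=u+k[:,None]*nn
                    g=sum(np.abs(np.gradient(map_coordinates(im[...,c],[pts[:,1],pts[:,0]],order=1))) for c in range(3))
                    w=g**2;rows.append((n,X,nn,u+nn*(w@k)/w.sum()))
        f=lambda q:np.array([nn@(proj(n,place(q,X))[0]-m) for n,X,nn,m in rows])
        r=least_squares(f,p,loss="soft_l1",f_scale=.5);p=r.x
    return p,np.sqrt(np.mean(f(p)**2))
E
cat > m.py <<'E'
from h import *
from scipy.ndimage import gaussian_filter
ims={n:gaussian_filter(cv2.imread(f"pics/{n}0.png").astype(float),(.6,.6,0)) for n in("top","side")}
up=lambda pts,k,ox,oy:(np.array(pts)+.5)/k-.5+[ox,oy]
# marker top: BL,BR,FR,FL
M=np.array([[.09,.13,.11],[.09,-.13,.11],[-.09,-.13,.11],[-.09,.13,.11]])
ot=up([[52,12],[383,52],[350,274],[15,226]],3,195,100);os=up([[15,191],[113,12],[290,34],[222,219]],3,160,170)
I=[0,1,2,3]
for o in([("top",I,ot)],[("side",I,os)],[("top",I,ot),("side",I,os)]):
    r=corners([.55,.05,0],M,o);print("marker",r.x,np.sqrt(np.mean(r.fun**2)))
E4=[(M[i],M[(i+1)%4]) for i in I]
for k in(["top"],["side"],["top","side"]):print("ref",k,refine(r.x,{n:E4 for n in k},{n:ims[n] for n in k}))
m=refine(r.x,{n:E4 for n in ims},ims)[0]
K=np.array([[.017,.014,.01],[.017,-.014,.01],[-.017,-.014,.01],[-.017,.014,.01],[.057,.006,.007],[.057,-.006,.007]])
kt=up([[205,268],[218,190],[328,218],[318,295],[85,203],[92,170]],8,375,180)
ks=up([[260,138],[205,118],[235,75],[290,85]],8,240,150)
for o in([("top",range(6),kt)],[("side",[0,1,2,3],ks)],[("top",range(6),kt),("side",[0,1,2,3],ks)]):
    r=corners([.42,-.3,1.3],K,[(n,list(i),q) for n,i,q in o]);print("key",r.x,np.sqrt(np.mean(r.fun**2)))
kp=r.x
KE=[(K[0],K[1]),(K[1],K[2]),(K[2],K[3]),(K[3],K[0]),([.02,.006,.007],K[4]),([.02,-.006,.007],K[5]),(K[4],K[5])]
for k in(["top"],["side"],["top","side"]):print("kref",k,refine(kp,{n:KE for n in k},{n:ims[n] for n in k},rng=1.5))
print("keyhole",place(m,[[-.09,-.095,.074],[-.163,.04,.058]]), proj("top",place(m,[[-.09,-.095,.074]])))
print("start orient", bot.observe()["orientation"])
E
python3 m.py
```

```text
marker [ 0.7114  0.0576 -0.1466] 1.0193533236486216
marker [ 0.7088  0.0622 -0.142 ] 0.7386343603170455
marker [ 0.7104  0.0586 -0.1444] 1.073724419400225
ref ['top'] (array([ 0.7122,  0.0574, -0.1516]), np.float64(0.7669540987557608))
ref ['side'] (array([ 0.7096,  0.0621, -0.1507]), np.float64(0.6001355019662171))
ref ['top', 'side'] (array([ 0.7105,  0.059 , -0.1514]), np.float64(0.902540108472052))
key [ 0.5824 -0.2991  1.2603] 0.5623356204412656
key [ 0.5776 -0.2931  1.2387] 0.4653873724470308
key [ 0.5808 -0.2983  1.2362] 0.8499537168085575
kref ['top'] (array([ 0.5801, -0.2989,  1.1893]), np.float64(0.29404991901597405))
kref ['side'] (array([ 0.5775, -0.292 ,  1.1671]), np.float64(0.24331161981974667))
kref ['top', 'side'] (array([ 0.579 , -0.2973,  1.1662]), np.float64(0.39843858430941403))
keyhole [[ 0.6072 -0.0213  0.074 ]
 [ 0.5554  0.1231  0.058 ]] [[295.892  193.8629]]
start orient [ 0.9784  0.2069 -0.0001 -0.0005]
```

```bash
cat >> h.py <<'E'
def ray(n,uv,z):
    q=P[n];d=q["T"][:3,:3]@np.linalg.inv(q["intrinsics"])@[uv[0],uv[1],1];o=q["T"][:3,3];return o+d*(z-o[2])/d[2]
MK=np.array([.7109,.0595,-.151])
def local(X,m=MK):
    c,s=np.cos(m[2]),np.sin(m[2]);d=np.array(X)[:2]-m[:2];return np.array([c*d[0]+s*d[1],-s*d[0]+c*d[1]])
def pose():
    s=bot.observe();q=s["orientation"];x,y,z,w=q
    from scipy.spatial.transform import Rotation as Ro
    R=Ro.from_quat(q).as_matrix();return s,np.array(s["position"]),R,np.arctan2(R[1,0],R[0,0])
def go(*wps):
    s,p,R,f=pose();print("t",s["time"],"p",p,"phi",f,"j7",s["joint_pos"][6],"F",np.array(s["ft_force"]),"op",s["opening"])
    for X,ph in wps:
        print("target",np.array(X),"delta",(R.T@(np.array(X)-p)).round(4),"twist",round(-((ph-f+np.pi)%(2*np.pi)-np.pi),4))
def mk(x,y,z,m=MK): return place(m,[[x,y,z]])[0]
E
python3 - <<'E'
from h import *
for n,uv,mm in(("top",(234,214),(.7122,.0574,-.151)),("side",(159.5+ (720-400)/3,169.5+ (500-296)/3),(.7096,.0621,-.151))):
    print(n,local(ray(n,uv,.058),np.array(mm)))
go((mk(-.24,.045,.2),-.151),(mk(-.24,.045,.052),-.151))
E
```

```text
top [-0.1563  0.0422]
side [-0.1517  0.0373]
t 0.1 p [ 0.2529 -0.5713  0.2418] phi 0.4168093596547559 j7 -0.052998336098711546 F [-0.7762 -0.5995 -0.1045] op 0.0855725617201102
target [0.4804 0.1401 0.2   ] delta [ 0.496  -0.5583  0.0423] twist 0.5678
target [0.4804 0.1401 0.052 ] delta [ 0.496  -0.5582  0.1903] twist 0.5678
```

Call:
{"op": "step_arm", "data": {
  "series": [
    {"delta_pos": [0.06,-0.04,0],"twist": 0.15,"fingers": 1},
    {"delta_pos": [0.1,-0.08,0],"twist": 0.3,"fingers": 1},
    {"delta_pos": [0.14,-0.13,0],"twist": 0.45,"fingers": 1},
    {"delta_pos": [0.18,-0.18,0],"twist": 0.568,"fingers": 1},
    {"delta_pos": [0.22,-0.23,0],"twist": 0.568,"fingers": 1},
    {"delta_pos": [0.26,-0.28,0],"twist": 0.568,"fingers": 1},
    {"delta_pos": [0.3,-0.33,0],"twist": 0.568,"fingers": 1},
    {"delta_pos": [0.34,-0.38,0],"twist": 0.568,"fingers": 1}
  ]
}}

```text
time: 1.1
position: [0.4069, -0.0966, 0.2424]
orientation: [0.997, -0.076, 0.0, 0.0]
ft_force: [0.7, -0.0, 0.1]
opening: -0.0
gripper_force: 0.0
```

```bash
python3 - <<'E'
from h import *
go((mk(-.24,.040,.2),-.151),(mk(-.24,.040,.052),-.151))
E
```

```text
t 1.1 p [ 0.4069 -0.0966  0.2424] phi -0.15129783201523683 j7 -1.577554021775399 F [ 0.7466 -0.0326  0.0887] op -1.9680335596479342e-05
target [0.4796 0.1351 0.2   ] delta [ 0.037  -0.2401  0.0423] twist -0.0003
target [0.4796 0.1351 0.052 ] delta [ 0.037  -0.2402  0.1903] twist -0.0003
```

Call:
{"op": "step_arm", "data": {
  "series": [
    {"delta_pos": [0.01,-0.06,0],"twist": 0,"fingers": 1},
    {"delta_pos": [0.02,-0.12,0.02],"twist": 0,"fingers": 1},
    {"delta_pos": [0.03,-0.18,0.04],"twist": 0,"fingers": 1},
    {"delta_pos": [0.037,-0.24,0.06],"twist": 0,"fingers": 1},
    {"delta_pos": [0.037,-0.24,0.11],"twist": 0,"fingers": 1},
    {"delta_pos": [0.037,-0.24,0.16],"twist": 0,"fingers": 1},
    {"delta_pos": [0.037,-0.24,0.19],"twist": 0,"fingers": 1},
    {"delta_pos": [0.037,-0.24,0.19],"twist": 0,"fingers": 1}
  ]
}}

```text
time: 2.1
position: [0.4782, 0.1329, 0.0506]
orientation: [0.997, -0.075, -0.002, 0.0]
ft_force: [-0.2, -0.2, 0.8]
opening: -0.0001
gripper_force: 0.0
```

```bash
python3 - <<'E'
from h import *
go((mk(-.18,.040,.052),-.151),(mk(-.141,.040,.052),-.151))
cv2.imwrite("pics/top1.png",cv2.cvtColor(bot.capture("top"),cv2.COLOR_RGB2BGR))
cv2.imwrite("pics/side1.png",cv2.cvtColor(bot.capture("side"),cv2.COLOR_RGB2BGR))
t=cv2.imread("pics/top1.png");s=cv2.imread("pics/side1.png")
R=lambda im,x,y:np.clip(cv2.resize(im[y:y+120,x:x+100],None,fx=4,fy=4,interpolation=cv2.INTER_CUBIC)*1.6,0,255).astype(np.uint8)
cv2.imwrite("pics/crop2.png",np.hstack([R(t,190,160),R(s,225,190)]))
E
```

```text
t 2.1 p [0.4782 0.1329 0.0506] phi -0.1508211697958295 j7 -2.3275163016198825 F [-0.1714 -0.2021  0.7561] op -0.00013561970184046028
target [0.539  0.1261 0.052 ] delta [ 0.0611 -0.0025 -0.0016] twist 0.0002
target [0.5775 0.1203 0.052 ] delta [ 0.1001 -0.0024 -0.0018] twist 0.0002
```

View pics/crop2.png

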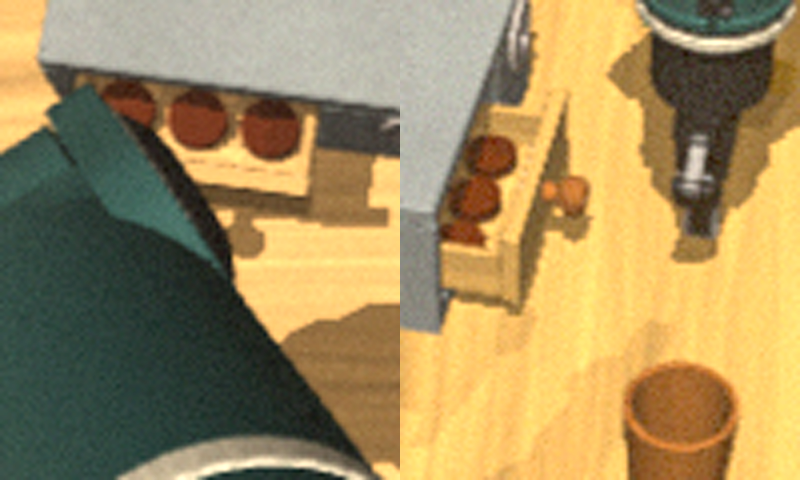

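The side view shows the closed fingers at crop (700,210), lined up in front of the pull at crop (570,195), with the drawer half open. Next is the push.

Call:
{"op": "step_arm", "data": {
  "series": [
    {"delta_pos": [0.015,-0.001,0],"twist": 0,"fingers": 1},
    {"delta_pos": [0.03,-0.0025,0],"twist": 0,"fingers": 1},
    {"delta_pos": [0.045,-0.0025,0],"twist": 0,"fingers": 1},
    {"delta_pos": [0.058,-0.0025,0],"twist": 0,"fingers": 1},
    {"delta_pos": [0.068,-0.0025,0],"twist": 0,"fingers": 1},
    {"delta_pos": [0.078,-0.0025,0],"twist": 0,"fingers": 1},
    {"delta_pos": [0.086,-0.0025,0],"twist": 0,"fingers": 1},
    {"delta_pos": [0.092,-0.0025,0],"twist": 0,"fingers": 1}
  ]
}}

```text
time: 3.2
position: [0.5711, 0.1217, 0.0521]
orientation: [0.997, -0.076, -0.0, -0.0]
ft_force: [-2.3, 0.2, -0.1]
opening: 0.0
gripper_force: 0.8
```

Call:
{"op": "step_arm", "data": {
  "series": [
    {"delta_pos": [0.003,0,0],"twist": 0,"fingers": 1},
    {"delta_pos": [0.005,0,0],"twist": 0,"fingers": 1}
  ]
}}

```text
time: 3.45
position: [0.5758, 0.121, 0.0522]
orientation: [0.997, -0.075, -0.0, -0.0]
ft_force: [-1.5, 1.1, -2.0]
opening: 0.0001
gripper_force: 0.8
```

Call:
{"op": "step_arm", "data": {
  "series": [
    {"delta_pos": [0.002,0,0],"twist": 0,"fingers": 1},
    {"delta_pos": [0.003,0,0],"twist": 0,"fingers": 1}
  ]
}}

```text
time: 3.7
position: [0.5788, 0.1205, 0.0523]
orientation: [0.997, -0.076, -0.0, -0.0]
ft_force: [-1.4, 1.3, -0.2]
opening: -0.0004
gripper_force: 0.8
```

Call:
{"op": "step_arm", "data": {
  "series": [
    {"delta_pos": [0.0015,0,0],"twist": 0,"fingers": 1},
    {"delta_pos": [0.003,0,0],"twist": 0,"fingers": 1}
  ]
}}

```text
time: 3.95
position: [0.5818, 0.1201, 0.0523]
orientation: [0.997, -0.075, -0.0, -0.0]
ft_force: [-1.3, 0.6, -1.2]
opening: 0.0002
gripper_force: 0.8
```

Call:
{"op": "step_arm", "data": {
  "series": [
    {"delta_pos": [0.001,0,0],"twist": 0,"fingers": 1},
    {"delta_pos": [0.002,0,0],"twist": 0,"fingers": 1}
  ]
}}

```text
time: 4.2
position: [0.5822, 0.12, 0.0522]
orientation: [0.997, -0.075, -0.002, 0.0]
ft_force: [-19.5, 0.9, 14.2]
opening: -0.0001
gripper_force: 9.7
```

```bash
python3 - <<'E'
from h import *
s,p,R,f=pose();print(p,local(p),s["ft_force"])
E
```

```text
[0.5822 0.12   0.0522] [-0.1364  0.0405] [-19.4887   0.8628  14.2084]
```

The drawer is shut: the force rose sharply and the travel stopped. Now I'll back off and go round to touch the marker's right side, for an accurate lateral reference.

```bash
python3 - <<'E'
from h import *
go((mk(-.2,.04,.052),-.151),(mk(-.2,.04,.20),-.151),(mk(-.03,-.175,.2),1.42),(mk(-.03,-.175,.09),1.42))
E
```

```text
t 4.2 p [0.5822 0.12   0.0522] phi -0.15062893837246233 j7 -2.231449943999372 F [-19.4887   0.8628  14.2084] op -0.00014832136877781355
target [0.5192 0.1291 0.052 ] delta [-0.0636  0.0004  0.0004] twist 0.0004
target [0.5192 0.1291 0.2   ] delta [-0.0641  0.0006 -0.1476] twist 0.0004
target [ 0.6549 -0.109   0.2   ] delta [ 0.1058  0.2156 -0.148 ] twist -1.5706
target [ 0.6549 -0.109   0.09  ] delta [ 0.1062  0.2155 -0.038 ] twist -1.5706
```

Call:
{"op": "step_arm", "data": {
  "series": [
    {"delta_pos": [-0.03,0,0],"twist": 0,"fingers": 1},
    {"delta_pos": [-0.06,0,-0.02],"twist": 0,"fingers": 1},
    {"delta_pos": [-0.06,0,-0.07],"twist": 0,"fingers": 1},
    {"delta_pos": [-0.05,0.03,-0.12],"twist": -0.15,"fingers": 1},
    {"delta_pos": [-0.02,0.07,-0.15],"twist": -0.33,"fingers": 1},
    {"delta_pos": [0.02,0.12,-0.15],"twist": -0.51,"fingers": 1},
    {"delta_pos": [0.06,0.17,-0.15],"twist": -0.69,"fingers": 1},
    {"delta_pos": [0.1,0.21,-0.15],"twist": -0.87,"fingers": 1}
  ]
}}

```text
time: 5.2
position: [0.6517, -0.1051, 0.2029]
orientation: [0.935, 0.354, 0.0, 0.0]
ft_force: [1.2, 1.9, 0.3]
opening: -0.0
gripper_force: 0.0
```

```bash
python3 - <<'E'
from h import *
go((mk(-.03,-.175,.2),1.42),(mk(-.03,-.175,.09),1.42))
E
```

```text
t 5.2 p [ 0.6517 -0.1051  0.2029] phi 0.7240526031838617 j7 -0.9689978562296784 F [1.1738 1.8985 0.2957] op -1.9038757169679036e-05
target [ 0.6549 -0.109   0.2   ] delta [-0.0002  0.0051  0.0029] twist -0.6959
target [ 0.6549 -0.109   0.09  ] delta [-0.0002  0.005   0.1129] twist -0.6959
```

Call:
{"op": "step_arm", "data": {
  "series": [
    {"delta_pos": [0,0.005,0],"twist": -0.18,"fingers": 1},
    {"delta_pos": [0,0.005,0.02],"twist": -0.36,"fingers": 1},
    {"delta_pos": [0,0.005,0.05],"twist": -0.54,"fingers": 1},
    {"delta_pos": [0,0.005,0.08],"twist": -0.696,"fingers": 1},
    {"delta_pos": [0,0.005,0.105],"twist": -0.696,"fingers": 1},
    {"delta_pos": [0,0.005,0.113],"twist": -0.696,"fingers": 1}
  ]
}}

```text
time: 5.95
position: [0.6536, -0.1066, 0.088]
orientation: [0.76, 0.65, -0.0, -0.001]
ft_force: [0.5, 0.6, 0.3]
opening: -0.0002
gripper_force: 0.0
```

Call:
{"op": "step_arm", "data": {
  "series": [
    {"delta_pos": [0.009,0,0],"twist": 0,"fingers": 1},
    {"delta_pos": [0.018,0,0],"twist": 0,"fingers": 1},
    {"delta_pos": [0.024,0,0],"twist": 0,"fingers": 1},
    {"delta_pos": [0.028,0,0],"twist": 0,"fingers": 1}
  ]
}}

```text
time: 6.45
position: [0.6586, -0.0781, 0.0897]
orientation: [0.76, 0.65, 0.0, 0.0]
ft_force: [0.5, -0.6, 0.8]
opening: -0.0003
gripper_force: 0.0
```

Call:
{"op": "step_arm", "data": {
  "series": [
    {"delta_pos": [0.0015,0,0],"twist": 0,"fingers": 1},
    {"delta_pos": [0.003,0,0],"twist": 0,"fingers": 1}
  ]
}}

```text
time: 6.7
position: [0.6587, -0.077, 0.0894]
orientation: [0.76, 0.649, -0.001, 0.0]
ft_force: [-3.3, -9.0, 5.6]
opening: -0.0004
gripper_force: 4.8
```

Call:
{"op": "step_arm", "data": {
  "series": [
    {"delta_pos": [0.0015,0,0],"twist": 0,"fingers": 1},
    {"delta_pos": [0.003,0,0],"twist": 0,"fingers": 1}
  ]
}}

```text
time: 6.95
position: [0.6587, -0.077, 0.0894]
orientation: [0.761, 0.649, -0.002, 0.001]
ft_force: [-8.9, -22.3, 10.6]
opening: -0.0005
gripper_force: 11.3
```

```bash
sed -i 's/^MK=.*/MK=np.array([.7122,.0574,-.151])/' h.py; python3 - <<'E'
from h import *
c=np.cos(1.22);s=np.sin(1.22)
go(((.6548,-.117,.09),1.42),((.58,-.299,.12),1.22),((.58,-.299,.04),1.22))
E
```

```text
t 6.95 p [ 0.6587 -0.077   0.0894] phi 1.411486194623865 j7 -0.46038220780538547 F [ -8.9072 -22.2613  10.5759] op -0.0004955185871312902
target [ 0.6548 -0.117   0.09  ] delta [-0.0402  0.0025 -0.0004] twist -0.0085
target [ 0.58  -0.299  0.12 ] delta [-0.2319 -0.0425 -0.0294] twist 0.1915
target [ 0.58  -0.299  0.04 ] delta [-0.2315 -0.0425  0.0506] twist 0.1915
```

Call:
{"op": "step_arm", "data": {
  "series": [
    {"delta_pos": [-0.04,0,-0.01],"twist": 0,"fingers": 0.6},
    {"delta_pos": [-0.08,-0.01,-0.03],"twist": 0.05,"fingers": 0.4},
    {"delta_pos": [-0.13,-0.02,-0.03],"twist": 0.1,"fingers": 0.4},
    {"delta_pos": [-0.18,-0.03,-0.03],"twist": 0.15,"fingers": 0.4},
    {"delta_pos": [-0.22,-0.042,-0.03],"twist": 0.19,"fingers": 0.4},
    {"delta_pos": [-0.237,-0.042,-0.03],"twist": 0.19,"fingers": 0.4},
    {"delta_pos": [-0.237,-0.042,-0.03],"twist": 0.19,"fingers": 0.4}
  ]
}}

```text
time: 7.82
position: [0.5808, -0.3013, 0.1192]
orientation: [0.819, 0.574, 0.0, -0.0]
ft_force: [0.6, 1.4, 0.1]
opening: 0.051
gripper_force: 0.0
```

```bash
python3 - <<'E'
from h import *
go(((.58,-.299,.04),1.22),((.58,-.299,.013),1.22))
for n in("top","side"):cv2.imwrite(f"pics/{n}2.png",cv2.cvtColor(bot.capture(n),cv2.COLOR_RGB2BGR))
t=cv2.imread("pics/top2.png");s=cv2.imread("pics/side2.png")
R=lambda im,x,y:np.clip(cv2.resize(im[y:y+120,x:x+100],None,fx=4,fy=4,interpolation=cv2.INTER_CUBIC)*1.6,0,255).astype(np.uint8)
cv2.imwrite("pics/crop3.png",np.hstack([R(t,350,150),R(s,220,80)]))
E
```

```text
t 7.825 p [ 0.5808 -0.3013  0.1192] phi 1.223413801408165 j7 -0.23919823837358078 F [0.6043 1.4414 0.0662] op 0.051046050410019986
target [ 0.58  -0.299  0.04 ] delta [ 0.0019 -0.0016  0.0792] twist 0.0034
target [ 0.58  -0.299  0.013] delta [ 0.0019 -0.0016  0.1062] twist 0.0034
```

View pics/crop3.png

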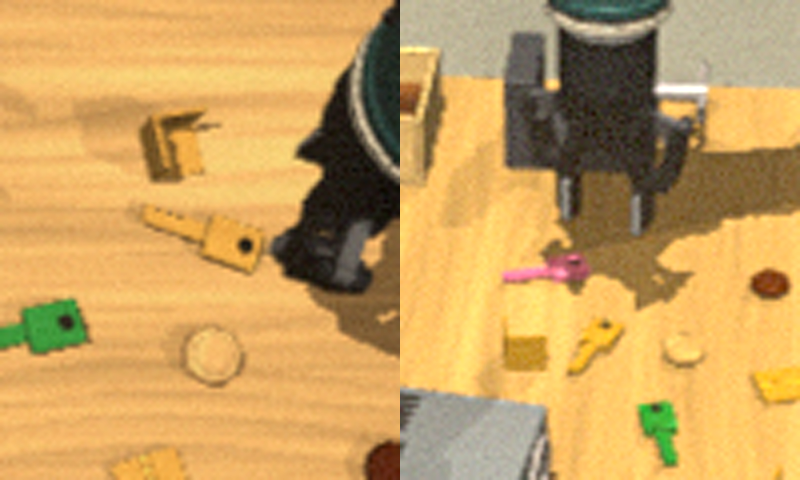

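```bash
python3 - <<'E'
from h import *
s,p,R,f=pose()
for n in P:
    for y in(-.0255,0,.0255):print(n,y,proj(n,p+R@[0,y,.009]))
E
```

```text
top -0.0255 [[420.0249 210.7092]]
top 0 [[423.0049 200.0241]]
top 0.0255 [[425.948  189.4714]]
side -0.0255 [[277.0338 137.0893]]
side 0 [[269.6219 135.3512]]
side 0.0255 [[262.276  133.6286]]
```

The gripper is above the key, and its tips match their projections to about 1 px. Descending.

Call:
{"op": "step_arm", "data": {
  "series": [
    {"delta_pos": [0.001,-0.001,0.03],"twist": 0,"fingers": 0.4},
    {"delta_pos": [0.002,-0.001,0.06],"twist": 0,"fingers": 0.4},
    {"delta_pos": [0.002,-0.001,0.08],"twist": 0,"fingers": 0.4},
    {"delta_pos": [0.002,-0.001,0.095],"twist": 0,"fingers": 0.4},
    {"delta_pos": [0.002,-0.001,0.102],"twist": 0,"fingers": 0.4},
    {"delta_pos": [0.002,-0.001,0.1055],"twist": 0,"fingers": 0.4},
    {"delta_pos": [0.002,-0.001,0.1055],"twist": 0,"fingers": 0.4}
  ]
}}

```text
time: 8.8
position: [0.5809, -0.2982, 0.0141]
orientation: [0.818, 0.575, 0.0, 0.0]
ft_force: [0.6, -0.6, 0.1]
opening: 0.0516
gripper_force: 0.0
```

```bash
python3 - <<'E'
from h import *
go(((.58,-.299,.0135),1.22))
for n in("top","side"):cv2.imwrite(f"pics/{n}3.png",cv2.cvtColor(bot.capture(n),cv2.COLOR_RGB2BGR))
t=cv2.imread("pics/top3.png");s=cv2.imread("pics/side3.png")
R=lambda im,x,y:np.clip(cv2.resize(im[y:y+75,x:x+66],None,fx=6,fy=6,interpolation=cv2.INTER_CUBIC)*1.6,0,255).astype(np.uint8)
cv2.imwrite("pics/crop4.png",np.hstack([R(t,370,170),R(s,235,125)]))
E
```

```text
t 8.8 p [ 0.5809 -0.2982  0.0141] phi 1.224734927109143 j7 -0.30384288828335515 F [ 0.5591 -0.6358  0.1383] op 0.051614807748796454
target [ 0.58   -0.299   0.0135] delta [-0.001  -0.0006  0.0006] twist 0.0047
```

View pics/crop4.png

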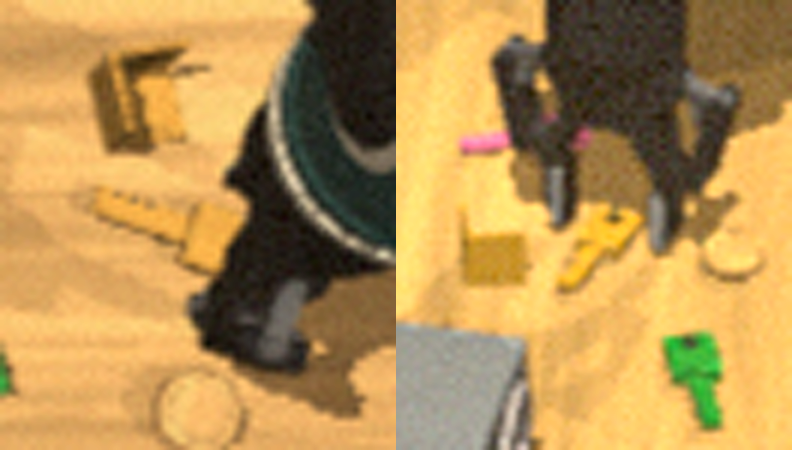

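The side view shows one finger on each side of the bow, at crop (562,225) and (660,245), with the bow between them at (612,230). Closing now.

Call:
{"op": "step_arm", "data": {
  "series": [
    {"delta_pos": [0,0,0.0005],"twist": 0,"fingers": 0.6},
    {"delta_pos": [0,0,0.0005],"twist": 0,"fingers": 0.7},
    {"delta_pos": [0,0,0.0005],"twist": 0,"fingers": 1},
    {"delta_pos": [0,0,0.0005],"twist": 0,"fingers": 1},
    {"delta_pos": [0,0,0.0005],"twist": 0,"fingers": 1}
  ],
  "newtons": 70
}}

```text
time: 9.52
position: [0.5809, -0.2983, 0.0139]
orientation: [0.818, 0.575, 0.0, 0.0]
ft_force: [-2.4, -0.1, 8.6]
opening: 0.0257
gripper_force: 68.6
```

```bash
python3 - <<'E'
from h import *
go((mk(-.18,-.095,.15),-.151))
E
```

```text
t 9.525 p [ 0.5809 -0.2983  0.0139] phi 1.224722841473 j7 -0.30416265071964377 F [-2.4287 -0.0719  8.6414] op 0.0257363209108503
target [ 0.52   -0.0094  0.15  ] delta [ 0.251  -0.1553 -0.1362] twist 1.3757
```

Call:
{"op": "step_arm", "data": {
  "series": [
    {"delta_pos": [0,0,-0.03],"twist": 0,"fingers": 1},
    {"delta_pos": [0,0,-0.08],"twist": 0,"fingers": 1},
    {"delta_pos": [0.02,-0.01,-0.13],"twist": 0.15,"fingers": 1},
    {"delta_pos": [0.06,-0.03,-0.136],"twist": 0.33,"fingers": 1},
    {"delta_pos": [0.1,-0.06,-0.136],"twist": 0.51,"fingers": 1},
    {"delta_pos": [0.14,-0.09,-0.136],"twist": 0.69,"fingers": 1},
    {"delta_pos": [0.18,-0.12,-0.136],"twist": 0.87,"fingers": 1},
    {"delta_pos": [0.22,-0.14,-0.136],"twist": 1.05,"fingers": 1}
  ]
}}

```text
time: 10.52
position: [0.5228, -0.0422, 0.1496]
orientation: [0.996, 0.084, 0.0, 0.0]
ft_force: [1.2, -0.4, -0.2]
opening: 0.0255
gripper_force: 69.4
```

```bash
python3 - <<'E'
from h import *
go((mk(-.19,-.095,.15),-.151),(mk(-.19,-.095,.083),-.151))
E
```

```text
t 10.525 p [ 0.5228 -0.0422  0.1496] phi 0.16901212348295064 j7 -1.5812715230791055 F [ 1.1568 -0.3988 -0.2122] op 0.025482062336905316
target [ 0.5101 -0.0079  0.15  ] delta [-0.0068 -0.0359 -0.0004] twist 0.32
target [ 0.5101 -0.0079  0.083 ] delta [-0.0068 -0.036   0.0666] twist 0.32
```

Call:
{"op": "step_arm", "data": {
  "series": [
    {"delta_pos": [-0.007,-0.02,0],"twist": 0.16,"fingers": 1},
    {"delta_pos": [-0.007,-0.036,0.01],"twist": 0.32,"fingers": 1},
    {"delta_pos": [-0.007,-0.036,0.035],"twist": 0.32,"fingers": 1},
    {"delta_pos": [-0.007,-0.036,0.055],"twist": 0.32,"fingers": 1},
    {"delta_pos": [-0.007,-0.036,0.0665],"twist": 0.32,"fingers": 1},
    {"delta_pos": [-0.007,-0.036,0.0665],"twist": 0.32,"fingers": 1}
  ]
}}

```text
time: 11.28
position: [0.5102, -0.0094, 0.0825]
orientation: [0.997, -0.073, -0.001, -0.0]
ft_force: [-0.8, 0.1, 0.4]
opening: 0.0256
gripper_force: 69.4
```

```bash
python3 - <<'E'
from h import *
go((mk(-.167,-.095,.083),-.151)); s,p,R,f=pose(); print(local(p))
for n in("top","side"):cv2.imwrite(f"pics/{n}4.png",cv2.cvtColor(bot.capture(n),cv2.COLOR_RGB2BGR))
t=cv2.imread("pics/top4.png");s=cv2.imread("pics/side4.png")
R2=lambda im,x,y:np.clip(cv2.resize(im[y:y+75,x:x+66],None,fx=6,fy=6,interpolation=cv2.INTER_CUBIC)*1.6,0,255).astype(np.uint8)
cv2.imwrite("pics/crop5.png",np.hstack([R2(t,260,170),R2(s,235,165)]))
tip=p+R@[.057,0,.0089]
for n in P:print(n,"tip",proj(n,tip),"hole",proj(n,mk(-.09,-.095,.074)))
E
```

```text
t 11.275 p [ 0.5102 -0.0094  0.0825] phi -0.14518106111315415 j7 -1.9865616153144212 F [-0.7825  0.0738  0.3794] op 0.025558973288464792
target [ 0.5328 -0.0114  0.083 ] delta [ 0.0226 -0.0013 -0.0006] twist 0.0058
[-0.1896 -0.0964]
top tip [[294.5454 211.1   ]] hole [[296.5944 193.1472]]
side tip [[268.9089 199.6997]] hole [[254.0231 197.7274]]
```

View pics/crop5.png

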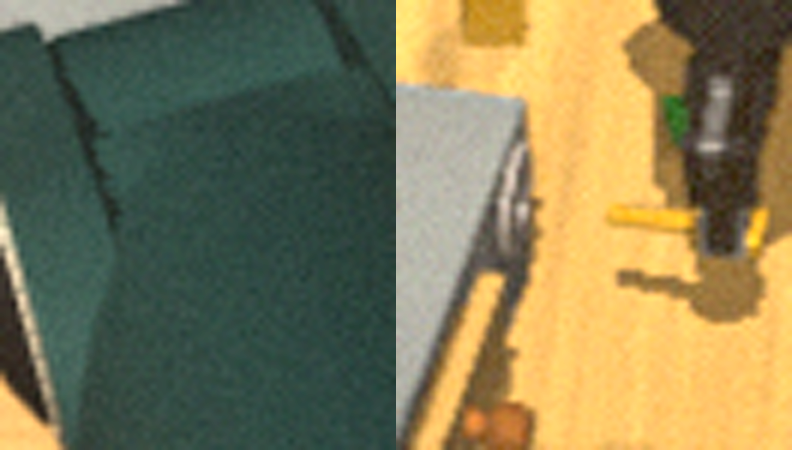

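The side view shows the blade held level, with its tip at pixel (269.8,200) against a predicted (268.9,199.7), pointing at the switch collar. I'll align and then insert gradually.

Call:
{"op": "step_arm", "data": {
  "series": [
    {"delta_pos": [0.01,-0.0015,-0.0005],"twist": 0.006,"fingers": 1},
    {"delta_pos": [0.0215,-0.0015,-0.0005],"twist": 0.006,"fingers": 1},
    {"delta_pos": [0.0225,-0.0015,-0.0005],"twist": 0.006,"fingers": 1},
    {"delta_pos": [0.0225,-0.0015,-0.0005],"twist": 0.006,"fingers": 1}
  ]
}}

```text
time: 11.88
position: [0.5329, -0.0112, 0.0832]
orientation: [0.997, -0.076, -0.0, -0.0]
ft_force: [0.4, -0.2, -0.9]
opening: 0.0257
gripper_force: 69.4
```

```bash
python3 - <<'E'
from h import *
go((mk(-.148,-.095,.0828),-.151)); s,p,R,f=pose(); print(local(p))
E
```

```text
t 11.875 p [ 0.5329 -0.0112  0.0832] phi -0.15120406087806082 j7 -1.9865886410117475 F [ 0.4444 -0.1565 -0.8844] op 0.025650580345682107
target [ 0.5516 -0.0143  0.0828] delta [0.019  0.0002 0.0004] twist -0.0002
[-0.1669 -0.0948]
```

Call:
{"op": "step_arm", "data": {
  "series": [
    {"delta_pos": [0.005,0,0.0003],"twist": 0,"fingers": 1},
    {"delta_pos": [0.01,0,0.0003],"twist": 0,"fingers": 1},
    {"delta_pos": [0.014,0,0.0003],"twist": 0,"fingers": 1},
    {"delta_pos": [0.017,0,0.0003],"twist": 0,"fingers": 1},
    {"delta_pos": [0.0195,0,0.0003],"twist": 0,"fingers": 1}
  ]
}}

```text
time: 12.5
position: [0.5524, -0.0142, 0.0829]
orientation: [0.997, -0.076, -0.0, -0.0]
ft_force: [0.0, -0.6, -0.8]
opening: 0.0254
gripper_force: 69.4
```

Call:
{"op": "step_arm", "data": {
  "series": [
    {"delta_pos": [0.0015,0,0],"twist": 0,"fingers": 1},
    {"delta_pos": [0.003,0,0],"twist": 0,"fingers": 1}
  ]
}}

```text
time: 12.75
position: [0.5552, -0.0146, 0.083]
orientation: [0.997, -0.076, -0.0, -0.0]
ft_force: [0.4, 0.2, -0.9]
opening: 0.0255
gripper_force: 69.4
```

Call:
{"op": "step_arm", "data": {
  "series": [
    {"delta_pos": [0.0015,0,0],"twist": 0,"fingers": 1},
    {"delta_pos": [0.003,0,0],"twist": 0,"fingers": 1}
  ]
}}

```text
time: 13.0
position: [0.5582, -0.0151, 0.083]
orientation: [0.997, -0.075, -0.0, -0.0]
ft_force: [-0.3, 0.2, -0.3]
opening: 0.0255
gripper_force: 69.4
```

Call:
{"op": "step_arm", "data": {
  "series": [
    {"delta_pos": [0.0015,0,0],"twist": 0,"fingers": 1},
    {"delta_pos": [0.003,0,0],"twist": 0,"fingers": 1}
  ]
}}

```text
time: 13.25
position: [0.5612, -0.0156, 0.083]
orientation: [0.997, -0.076, -0.0, -0.0]
ft_force: [0.5, -0.3, -0.6]
opening: 0.0255
gripper_force: 69.4
```

Call:
{"op": "step_arm", "data": {
  "series": [
    {"delta_pos": [0.0015,0,0],"twist": 0,"fingers": 1},
    {"delta_pos": [0.003,0,0],"twist": 0,"fingers": 1}
  ]
}}

```text
time: 13.5
position: [0.5642, -0.016, 0.083]
orientation: [0.997, -0.076, -0.0, -0.0]
ft_force: [0.2, -0.6, -0.6]
opening: 0.0256
gripper_force: 69.4
```

Call:
{"op": "step_arm", "data": {
  "series": [
    {"delta_pos": [0.0015,0,0],"twist": 0,"fingers": 1},
    {"delta_pos": [0.003,0,0],"twist": 0,"fingers": 1}
  ]
}}

```text
time: 13.75
position: [0.5671, -0.0165, 0.0829]
orientation: [0.997, -0.076, -0.0, -0.0]
ft_force: [0.5, 0.2, -0.6]
opening: 0.0258
gripper_force: 69.4
```

Call:
{"op": "step_arm", "data": {
  "series": [
    {"delta_pos": [0.0015,0,0],"twist": 0,"fingers": 1},
    {"delta_pos": [0.003,0,0],"twist": 0,"fingers": 1},
    {"delta_pos": [0.0045,0,0],"twist": 0,"fingers": 1},
    {"delta_pos": [0.006,0,0],"twist": 0,"fingers": 1}
  ]
}}

```text
time: 14.25
position: [0.5731, -0.0173, 0.083]
orientation: [0.997, -0.076, -0.0, -0.0]
ft_force: [0.0, -0.3, -0.9]
opening: 0.0256
gripper_force: 69.4
```

Call:
{"op": "step_arm", "data": {
  "series": [
    {"delta_pos": [0.0015,0,0],"twist": 0,"fingers": 1},
    {"delta_pos": [0.003,0,0],"twist": 0,"fingers": 1}
  ]
}}

```text
time: 14.5
position: [0.576, -0.0178, 0.083]
orientation: [0.997, -0.076, -0.0, -0.0]
ft_force: [-0.1, 0.3, -0.4]
opening: 0.0252
gripper_force: 69.4
```

Call:
{"op": "step_arm", "data": {
  "series": [
    {"delta_pos": [0.001,0,0],"twist": 0,"fingers": 1},
    {"delta_pos": [0.002,0,0],"twist": 0,"fingers": 1}
  ]
}}

```text
time: 14.75
position: [0.578, -0.0181, 0.083]
orientation: [0.997, -0.076, -0.0, -0.0]
ft_force: [0.7, 0.0, 0.5]
opening: 0.0262
gripper_force: 69.4
```

Call:
{"op": "step_arm", "data": {
  "series": [
    {"delta_pos": [0.001,0,0],"twist": 0,"fingers": 1},
    {"delta_pos": [0.002,0,0],"twist": 0,"fingers": 1}
  ]
}}

```text
time: 15.0
position: [0.58, -0.0184, 0.083]
orientation: [0.997, -0.076, -0.0, -0.0]
ft_force: [-0.9, 0.0, -0.4]
opening: 0.0257
gripper_force: 69.4
```

Call:
{"op": "step_arm", "data": {
  "series": [
    {"delta_pos": [0.001,0,0],"twist": 0,"fingers": 1},
    {"delta_pos": [0.002,0,0],"twist": 0,"fingers": 1}
  ]
}}

```text
time: 15.25
position: [0.5819, -0.0187, 0.083]
orientation: [0.997, -0.076, -0.0, -0.0]
ft_force: [-1.8, -0.6, -0.7]
opening: 0.0254
gripper_force: 69.4
```

Call:
{"op": "step_arm", "data": {
  "series": [
    {"delta_pos": [0.001,0,0],"twist": 0,"fingers": 1},
    {"delta_pos": [0.002,0,0],"twist": 0,"fingers": 1}
  ]
}}

```text
time: 15.5
position: [0.5823, -0.0188, 0.0823]
orientation: [0.997, -0.075, -0.002, 0.0]
ft_force: [-12.6, 2.4, 2.7]
opening: 0.0252
gripper_force: 69.7
```

```bash
python3 - <<'E'
from h import *
s,p,R,f=pose(); print(local(p),s["ft_torque"],s["ft_force"])
cv2.imwrite("pics/side5.png",cv2.cvtColor(bot.capture("side"),cv2.COLOR_RGB2BGR))
s=cv2.imread("pics/side5.png")
cv2.imwrite("pics/crop6.png",np.clip(cv2.resize(s[165:225,225:295],None,fx=8,fy=8,interpolation=cv2.INTER_CUBIC)*1.6,0,255).astype(np.uint8))
print(proj("side",[mk(-.09,-.095,.074),mk(-.121,-.095,.074)]))
E
```

```text
[-0.117  -0.0948] [ 0.3839  2.7274 -0.0264] [-12.6139   2.3677   2.6659]
[[254.0231 197.7274]
 [264.774  199.2346]]
```

View pics/crop6.png

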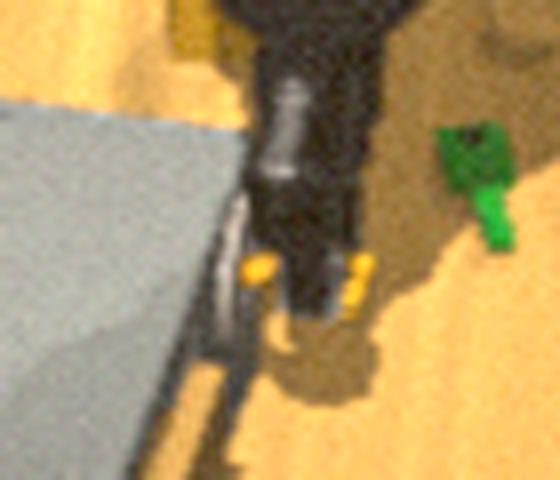

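The side view shows the blade running into the collar at crop (240,270), with the bow in the fingers. The depth agrees with the pull contact. Releasing, then rising clear.

Call:
{"op": "step_arm", "data": {
  "series": [
    {"delta_pos": [-0.001,0,0],"twist": 0,"fingers": 1},
    {"delta_pos": [-0.001,0,0],"twist": 0,"fingers": 0.55},
    {"delta_pos": [-0.001,0,0],"twist": 0,"fingers": 0.5},
    {"delta_pos": [-0.001,0,0],"twist": 0,"fingers": 0.5},
    {"delta_pos": [-0.001,0,0],"twist": 0,"fingers": 0.5},
    {"delta_pos": [-0.001,0,-0.015],"twist": 0,"fingers": 0.5},
    {"delta_pos": [-0.001,0,-0.035],"twist": 0,"fingers": 0.5},
    {"delta_pos": [-0.001,0,-0.06],"twist": 0,"fingers": 0.5}
  ]
}}

```text
time: 16.55
position: [0.583, -0.0188, 0.1449]
orientation: [0.997, -0.076, 0.0, -0.0]
ft_force: [-0.5, 0.7, 0.0]
opening: 0.043
gripper_force: 0.0
```

```bash
python3 - <<'E'
from h import *
go((mk(-.1165,-.095-.019,.13),1.42),(mk(-.1165,-.095-.019,.094),1.42))
cv2.imwrite("pics/side6.png",cv2.cvtColor(bot.capture("side"),cv2.COLOR_RGB2BGR))
s=cv2.imread("pics/side6.png")
cv2.imwrite("pics/crop7.png",np.clip(cv2.resize(s[165:225,225:295],None,fx=8,fy=8,interpolation=cv2.INTER_CUBIC)*1.6,0,255).astype(np.uint8))
E
```

```text
t 16.55 p [ 0.583  -0.0188  0.1449] phi -0.15115838298970066 j7 -1.9323325726913818 F [-0.4721  0.72    0.03  ] op 0.04301902544110066
target [ 0.5799 -0.0378  0.13  ] delta [-0.0002  0.0192  0.0149] twist -1.5712
target [ 0.5799 -0.0378  0.094 ] delta [-0.0002  0.0192  0.0509] twist -1.5712
```

View pics/crop7.png

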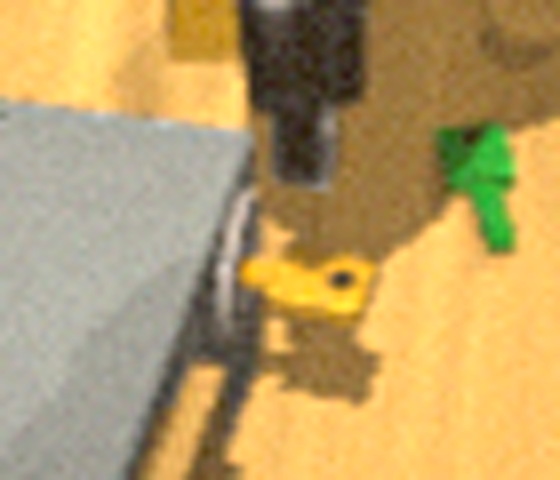

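The key stays in the switch, with its bow at crop (332,285), but the depth is hard to judge from this. I'll press the bow's end with closed fingers and compare against the pull contact. Home should stop the TCP at local x of about -0.146.

```bash
python3 - <<'E'
from h import *
go((mk(-.17,-.095,.145),-.151),(mk(-.17,-.095,.083),-.151))
E
```

```text
t 16.6 p [ 0.5845 -0.0187  0.1483] phi -0.15106532179512527 j7 -1.9315219236806769 F [ 3.0243 -0.0237  4.4675] op 0.04255061639992809
target [ 0.5298 -0.0109  0.145 ] delta [-0.0552  0.0006  0.003 ] twist -0.0001
target [ 0.5298 -0.0109  0.083 ] delta [-0.0555  0.0006  0.065 ] twist -0.0001
```

Call:
{"op": "step_arm", "data": {
  "series": [
    {"delta_pos": [-0.02,0,0],"twist": 0,"fingers": 1},
    {"delta_pos": [-0.04,0,0],"twist": 0,"fingers": 1},
    {"delta_pos": [-0.055,0,0.005],"twist": 0,"fingers": 1},
    {"delta_pos": [-0.055,0,0.03],"twist": 0,"fingers": 1},
    {"delta_pos": [-0.055,0,0.055],"twist": 0,"fingers": 1},
    {"delta_pos": [-0.055,0,0.065],"twist": 0,"fingers": 1},
    {"delta_pos": [-0.055,0,0.065],"twist": 0,"fingers": 1}
  ]
}}

```text
time: 17.48
position: [0.5286, -0.0105, 0.0784]
orientation: [0.997, -0.076, -0.0, -0.0]
ft_force: [-0.4, 0.1, 0.7]
opening: 0.0002
gripper_force: 0.0
```

```bash
python3 - <<'E'
from h import *
go((mk(-.155,-.095,.083),-.151),(mk(-.146,-.095,.083),-.151));s,p,R,f=pose(); print(local(p))
E
```

```text
t 17.475 p [ 0.5286 -0.0105  0.0784] phi -0.15118090802568063 j7 -1.993208751546681 F [-0.4425  0.1085  0.6655] op 0.00019896464046429357
target [ 0.5447 -0.0132  0.083 ] delta [ 0.0163  0.0003 -0.0046] twist -0.0002
target [ 0.5536 -0.0146  0.083 ] delta [ 0.0253  0.0003 -0.0046] twist -0.0002
[-0.1713 -0.0947]
```

Call:
{"op": "step_arm", "data": {
  "series": [
    {"delta_pos": [0.006,0,0],"twist": 0,"fingers": 1},
    {"delta_pos": [0.012,0,0],"twist": 0,"fingers": 1},
    {"delta_pos": [0.016,0,0],"twist": 0,"fingers": 1},
    {"delta_pos": [0.018,0,0],"twist": 0,"fingers": 1}
  ]
}}

```text
time: 17.98
position: [0.5466, -0.0133, 0.0781]
orientation: [0.997, -0.076, 0.0, -0.0]
ft_force: [0.7, -0.8, 0.2]
opening: 0.0003
gripper_force: 0.0
```

Call:
{"op": "step_arm", "data": {
  "series": [
    {"delta_pos": [0.0015,0,0],"twist": 0,"fingers": 1},
    {"delta_pos": [0.003,0,0],"twist": 0,"fingers": 1}
  ]
}}

```text
time: 18.23
position: [0.5493, -0.0137, 0.078]
orientation: [0.997, -0.076, -0.0, -0.0]
ft_force: [-0.5, 0.1, 0.5]
opening: -0.0003
gripper_force: 0.0
```

Call:
{"op": "step_arm", "data": {
  "series": [
    {"delta_pos": [0.0015,0,0],"twist": 0,"fingers": 1},
    {"delta_pos": [0.003,0,0],"twist": 0,"fingers": 1}
  ]
}}

```text
time: 18.48
position: [0.5523, -0.0142, 0.078]
orientation: [0.997, -0.076, -0.0, -0.0]
ft_force: [0.7, -0.3, 0.3]
opening: 0.0002
gripper_force: 0.0
```

```bash
python3 - <<'E'
from h import *
s,p,R,f=pose(); print(local(p),s["ft_force"])
E
```

```text
[-0.1473 -0.0948] [ 0.6944 -0.2934  0.3131]
```

Call:
{"op": "step_arm", "data": {
  "series": [
    {"delta_pos": [0.001,0,0],"twist": 0,"fingers": 1},
    {"delta_pos": [0.002,0,0],"twist": 0,"fingers": 1}
  ]
}}

```text
time: 18.73
position: [0.5542, -0.0145, 0.078]
orientation: [0.997, -0.076, -0.0, -0.0]
ft_force: [-0.6, 0.2, 0.1]
opening: 0.0001
gripper_force: 0.6
```

Call:
{"op": "step_arm", "data": {
  "series": [
    {"delta_pos": [0.001,0,0],"twist": 0,"fingers": 1},
    {"delta_pos": [0.0015,0,0],"twist": 0,"fingers": 1}
  ]
}}

```text
time: 18.98
position: [0.5546, -0.0146, 0.0775]
orientation: [0.997, -0.075, -0.001, 0.0]
ft_force: [-7.8, 0.6, 1.0]
opening: -0.0005
gripper_force: 4.1
```

```bash
python3 - <<'E'
from h import *
s,p,R,f=pose(); print(local(p),s["ft_force"])
E
```

```text
[-0.145  -0.0948] [-7.8005  0.6157  1.0069]
```

The stop came at -0.145 against an expected -0.146, so the key is fully home. Next I'll rise, turn the tool 90° and press down the bow's right edge.

Call:
{"op": "step_arm", "data": {
  "series": [
    {"delta_pos": [-0.015,0,0],"twist": 0,"fingers": 1},
    {"delta_pos": [-0.025,0,-0.02],"twist": 0,"fingers": 1},
    {"delta_pos": [-0.025,0,-0.06],"twist": -0.1,"fingers": 1},
    {"delta_pos": [-0.02,0.005,-0.06],"twist": -0.28,"fingers": 1},
    {"delta_pos": [-0.01,0.01,-0.06],"twist": -0.46,"fingers": 1},
    {"delta_pos": [0,0.02,-0.06],"twist": -0.64,"fingers": 1},
    {"delta_pos": [0.015,0.02,-0.06],"twist": -0.82,"fingers": 1},
    {"delta_pos": [0.025,0.02,-0.06],"twist": -1,"fingers": 1}
  ]
}}

```text
time: 19.98
position: [0.5773, -0.0384, 0.1381]
orientation: [0.91, 0.414, 0.0, 0.0]
ft_force: [-0.2, -0.6, 0.5]
opening: -0.0004
gripper_force: 0.0
```

```bash
python3 - <<'E'
from h import *
go((mk(-.1185,-.114,.12),1.42));s,p,R,f=pose(); print(local(p))
E
```

```text
t 19.975 p [ 0.5773 -0.0384  0.1381] phi 0.854530102704766 j7 -1.008553426385855 F [-0.1886 -0.6392  0.4715] op -0.00036780787769715654
target [ 0.5779 -0.0375  0.12  ] delta [ 0.001  -0.0002  0.0181] twist -0.5655
[-0.1189 -0.115 ]
```

Call:
{"op": "step_arm", "data": {
  "series": [
    {"delta_pos": [0.001,0,0],"twist": -0.18,"fingers": 1},
    {"delta_pos": [0.001,0,0],"twist": -0.36,"fingers": 1},
    {"delta_pos": [0.001,0,0.01],"twist": -0.565,"fingers": 1},
    {"delta_pos": [0.001,0,0.025],"twist": -0.565,"fingers": 1},
    {"delta_pos": [0.001,0,0.035],"twist": -0.565,"fingers": 1},
    {"delta_pos": [0.001,0,0.04],"twist": -0.565,"fingers": 1},
    {"delta_pos": [0.001,0,0.04],"twist": -0.565,"fingers": 1}
  ]
}}

```text
time: 20.85
position: [0.5779, -0.0373, 0.0978]
orientation: [0.761, 0.649, -0.0, -0.0]
ft_force: [-0.1, 0.6, -0.8]
opening: -0.0003
gripper_force: 0.0
```

```bash
python3 - <<'E'
from h import *
go((mk(-.1185,-.114,.09),1.42));s,p,R,f=pose(); print(local(p))
E
```

```text
t 20.85 p [ 0.5779 -0.0373  0.0978] phi 1.4127572788096394 j7 -0.5555309719260559 F [-0.0741  0.5607 -0.8325] op -0.0003027731868700066
target [ 0.5779 -0.0375  0.09  ] delta [-0.0002 -0.      0.0078] twist -0.0072
[-0.1185 -0.1138]
```

Call:
{"op": "step_arm", "data": {
  "series": [
    {"delta_pos": [0,0,0.003],"twist": 0,"fingers": 1},
    {"delta_pos": [0,0,0.005],"twist": 0,"fingers": 1},
    {"delta_pos": [0,0,0.007],"twist": 0,"fingers": 1},
    {"delta_pos": [0,0,0.0085],"twist": 0,"fingers": 1},
    {"delta_pos": [0,0,0.01],"twist": 0,"fingers": 1}
  ]
}}

```text
time: 21.48
position: [0.578, -0.0375, 0.0879]
orientation: [0.76, 0.649, -0.0, -0.0]
ft_force: [0.6, 0.1, -0.3]
opening: -0.0
gripper_force: 0.0
```

Call:
{"op": "step_arm", "data": {
  "series": [
    {"delta_pos": [0,0,0.0015],"twist": 0,"fingers": 1},
    {"delta_pos": [0,0,0.003],"twist": 0,"fingers": 1}
  ]
}}

```text
time: 21.72
position: [0.5781, -0.0377, 0.085]
orientation: [0.76, 0.649, -0.0, 0.0]
ft_force: [-0.4, -1.9, 2.5]
opening: 0.0002
gripper_force: 1.6
```

Call:
{"op": "step_arm", "data": {
  "series": [
    {"delta_pos": [0,0,0.001],"twist": 0,"fingers": 1},
    {"delta_pos": [0,0,0.0015],"twist": 0,"fingers": 1}
  ]
}}

```text
time: 21.98
position: [0.5781, -0.0376, 0.0835]
orientation: [0.76, 0.649, 0.0, 0.0]
ft_force: [-0.3, -1.6, 1.7]
opening: 0.0003
gripper_force: 1.5
```

Call:
{"op": "step_arm", "data": {
  "series": [
    {"delta_pos": [0,0,0.001],"twist": 0,"fingers": 1},
    {"delta_pos": [0,0,0.0015],"twist": 0,"fingers": 1}
  ]
}}

```text
time: 22.22
position: [0.5781, -0.0375, 0.0819]
orientation: [0.76, 0.649, 0.0, -0.0]
ft_force: [-0.4, -1.1, 2.5]
opening: 0.0002
gripper_force: 1.5
```

Call:
{"op": "step_arm", "data": {
  "series": [
    {"delta_pos": [0,0,0.001],"twist": 0,"fingers": 1},
    {"delta_pos": [0,0,0.0015],"twist": 0,"fingers": 1}
  ]
}}

```text
time: 22.48
position: [0.5781, -0.0374, 0.0804]
orientation: [0.76, 0.649, 0.0, -0.0]
ft_force: [0.8, -0.6, 2.8]
opening: 0.0002
gripper_force: 1.3
```

Call:
{"op": "step_arm", "data": {
  "series": [
    {"delta_pos": [0,0,0.001],"twist": 0,"fingers": 1},
    {"delta_pos": [0,0,0.0015],"twist": 0,"fingers": 1}
  ]
}}

```text
time: 22.72
position: [0.5781, -0.0374, 0.0789]
orientation: [0.76, 0.65, 0.0, -0.0]
ft_force: [0.9, -0.1, 3.1]
opening: -0.0003
gripper_force: 1.3
```

Call:
{"op": "step_arm", "data": {
  "series": [
    {"delta_pos": [0,0,0.001],"twist": 0,"fingers": 1},
    {"delta_pos": [0,0,0.0015],"twist": 0,"fingers": 1}
  ]
}}

```text
time: 22.98
position: [0.5781, -0.0375, 0.0775]
orientation: [0.76, 0.649, 0.0, 0.0]
ft_force: [-0.0, -1.2, 5.2]
opening: 0.0
gripper_force: 2.2
```

Call:
{"op": "step_arm", "data": {
  "series": [
    {"delta_pos": [0,0,0.001],"twist": 0,"fingers": 1},
    {"delta_pos": [0,0,0.0015],"twist": 0,"fingers": 1}
  ]
}}

```text
time: 23.22
position: [0.5783, -0.0376, 0.0763]
orientation: [0.76, 0.649, 0.0, 0.0]
ft_force: [-1.1, -2.1, 10.0]
opening: 0.0001
gripper_force: 4.4
```

```bash
python3 - <<'E'
from h import *
s,p,R,f=pose(); print(local(p),p,s["ft_force"])
cv2.imwrite("pics/side7.png",cv2.cvtColor(bot.capture("side"),cv2.COLOR_RGB2BGR))
s=cv2.imread("pics/side7.png")
cv2.imwrite("pics/crop8.png",np.clip(cv2.resize(s[170:220,230:290],None,fx=10,fy=10,interpolation=cv2.INTER_CUBIC)*1.8,0,255).astype(np.uint8))
E
```

```text
[-0.118  -0.1141] [ 0.5783 -0.0376  0.0763] [-1.0748 -2.0756  9.9681]
```

View pics/crop8.png

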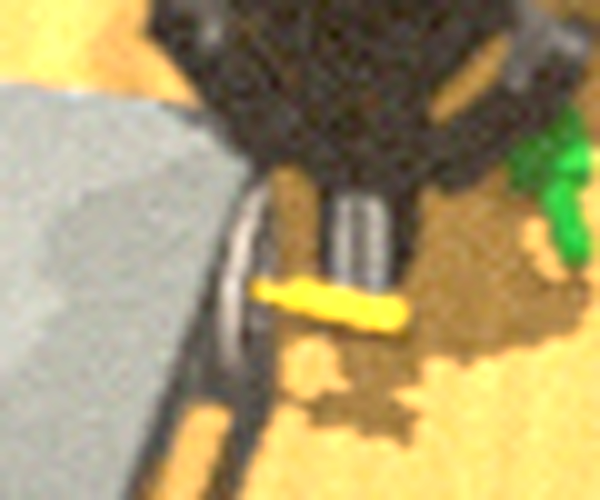

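The side view shows the bow almost edge-on at crop (350,305), so it has turned by roughly 40°. The force is rising as well. One more press to confirm the stop.

Call:
{"op": "step_arm", "data": {
  "series": [
    {"delta_pos": [0,0,0.001],"twist": 0,"fingers": 1},
    {"delta_pos": [0,0,0.002],"twist": 0,"fingers": 1},
    {"delta_pos": [0,0,0.002],"twist": 0,"fingers": 1}
  ]
}}

```text
time: 23.65
position: [0.5785, -0.0387, 0.0744]
orientation: [0.761, 0.649, -0.0, 0.001]
ft_force: [-1.7, -6.6, 12.3]
opening: -0.0004
gripper_force: 6.6
```

The key is at the stop: about 14 N with the tip only sliding sideways, well above the torque the barrel needs. Retreating upward.

Call:
{"op": "step_arm", "data": {
  "series": [
    {"delta_pos": [0,0,-0.01],"twist": 0,"fingers": 1},
    {"delta_pos": [0,0,-0.03],"twist": 0,"fingers": 1},
    {"delta_pos": [-0.01,0,-0.07],"twist": 0,"fingers": 1},
    {"delta_pos": [-0.04,0.02,-0.11],"twist": 0,"fingers": 1},
    {"delta_pos": [-0.09,0.04,-0.13],"twist": 0,"fingers": 1},
    {"delta_pos": [-0.14,0.05,-0.13],"twist": 0,"fingers": 1},
    {"delta_pos": [-0.19,0.06,-0.13],"twist": 0,"fingers": 1},
    {"delta_pos": [-0.19,0.06,-0.13],"twist": 0,"fingers": 1}
  ]
}}

```text
time: 24.65
position: [0.6068, -0.2389, 0.2045]
orientation: [0.762, 0.647, -0.0, 0.0]
ft_force: [-0.7, 0.4, 0.3]
opening: 0.0001
gripper_force: 0.0
```

```bash
python3 - <<'E'
from h import *
for n in("top","side"):cv2.imwrite(f"pics/{n}8.png",cv2.cvtColor(bot.capture(n),cv2.COLOR_RGB2BGR))
t=cv2.imread("pics/top8.png");s=cv2.imread("pics/side8.png")
R2=lambda im,x,y:np.clip(cv2.resize(im[y:y+60,x:x+50],None,fx=8,fy=8,interpolation=cv2.INTER_CUBIC)*1.8,0,255).astype(np.uint8)
cv2.imwrite("pics/crop9.png",np.hstack([R2(t,270,170),R2(s,235,165)]))
# predicted bow corner outlines at key angles for home key (marker x +3 mm)
for th in(.57,.7,.83):
    c,q=np.cos(th),np.sin(th);o=[]
    for x in(-.104,-.138):
        for y,z in((.014,.005),(-.014,.005),(-.014,-.005),(.014,-.005)):o.append(mk(x+.003,-.095+y*c-z*q,.074+y*q+z*c))
    print(th,"top",((proj("top",o)-[270,170])*8).round().astype(int).tolist(),"side",((proj("side",o)-[235,165])*8+[400,0]).round().astype(int).tolist())
E
```

```text
0.57 top [[178, 207], [257, 232], [237, 236], [158, 212], [161, 322], [241, 346], [221, 349], [141, 326]] side [[577, 255], [592, 249], [589, 277], [573, 284], [672, 269], [686, 262], [682, 290], [669, 297]]
0.7 top [[183, 207], [255, 233], [231, 236], [160, 210], [167, 322], [239, 347], [216, 349], [143, 325]] side [[578, 250], [592, 254], [588, 282], [574, 279], [673, 264], [685, 267], [681, 295], [669, 292]]
0.83 top [[189, 207], [252, 234], [225, 236], [163, 209], [173, 323], [236, 347], [210, 349], [146, 324]] side [[579, 245], [591, 259], [587, 287], [574, 273], [674, 259], [685, 272], [680, 300], [669, 287]]
```

View pics/crop9.png

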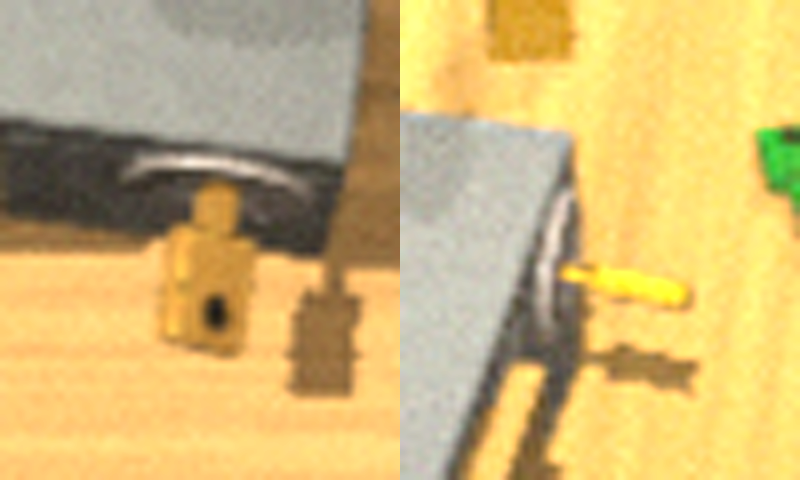

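The top and side crops show the key home, with its bow at top crop (210,290) and side crop (645,285). It is turned by about 0.8 rad, which matches the model at the stop, and the drawer is shut. Handing in.

```bash
python3 -c "
from workcell import bot
print(bot.finish_job())"
```

```text
the job is handed in; nothing more can be done
None
```

I shut the drawer, pushed the brass key fully home and turned it clockwise to the stop, then let go and handed the job in; the hand-in returned no verdict, so the result rests on my contact and camera checks.

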